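# Do up the draw latch of the kit case

### The arm

A 7-joint arm with a two-finger parallel gripper is mounted at the origin on a cart in front of the work surface, level with it; the furniture and walls round the work are solid. World frame = base frame: x ahead of the robot, y to its left, z up, the work surface at z = 0. Lengths are in m, angles in rad, forces in N, time in s.
With the tool pointing down it reaches from about 0.4 to 0.875 m from the base axis. Payload 4.4 kg.
Tool frame: the origin (TCP) lies on the centre line of the jaws, within the pads' length; the fingertips stand 14 mm ahead of it and the grasp point (between the pads) lies 5 mm behind it (r.tips_ahead is the z of the fingertips in the tool frame, in m); z points along the fingers, y is the line along which they close (so a half turn about z gives the same grasp; the last joint's range is limited). The gripper opens to 85 mm and grips with 20 to 120 N. Pads are 22 mm wide; open, the fingers measure 114 mm over their backs; the gripper's body (76 mm by 85 mm) begins 54 mm behind the grasp point. The pads swing forward as they close: fully open they stand 13 mm farther back than shut.
Start: joints at [-1.389, 0.628, 0.038, 1.517, -0.027, 0.996, -0.02], TCP at [0.159, 0.63, 0.245] pointing down, gripper open.
Joint ranges: [-3.06, 3.06], [-0.37, 2.12], [-1.25, 1.32], [0.18, 2.47], [-1.1, 4.24], [0.23, 1.98], [-2.94, 2.94]. Speed limits (rad/s): [2.57, 2.57, 3.14, 3.14, 3.14, 3.14, 3.14].

### API

Orientations are given as a unit quaternion [x, y, z, w].
In Python, from workcell import r gives the robot as it stands. The module is installed in compiled form; this text tells all that it offers.
- The arm moves only by the tool send_rows, never from a script. Its argument "steps" is a list of rows, each an object with "claw": the opening, from 0 (shut) to 1 (fully open); "linear": the shift along the tool's x, y, z in mm, a list of three; "angular": the turn, a rotation vector about the tool's x, y, z in rad, a list of three. A call has 1 to 12 rows; each row shifts and turns the commanded pose from where the row before left it, along the tool's axes as they then stand; what a row does not reach is not made up. A row lasts 1/12 s, in which the tool goes at most 41.7 mm and 7.16 degrees, less where a joint would pass 70% of its speed; a pose out of reach is approached as far as the arm can. A call with a gripper value outside its range is refused whole. The fingers move at their own pace and stop on an object; "grip_force" is the grip in N (left out, the last holds). Time passes only in rows, so rows that do not move let the fingers close. It gives the time, the measured TCP pose, the force, the opening and the grip force at its end, in the units of the state.
- r.state(): the state, without advancing time (a new reading comes with each control period).
- r.read_camera(name): name is "scene" or "side" or "wrist"; returns a dict with "pixels" (400x640x3 uint8, red, green, blue), "fx", "fy", "cx", "cy" (pixels), "k1" (the pictures are not rectified: a ray, as slopes to the right and down, at radius r is drawn at 1 + k1 r^2 times it, then the intrinsics apply), "xyz" and "rotation" of the camera in the world. Camera axes: x right, y down, z forward; pixel columns grow to the right and rows downward; lengths in m; the calibration is good to about 2 mm. A picture is of the moment at which its call begins. There is no depth.
- r.finish_job(): hands the job in; it is judged then, once.
The state is a dict: "clock": time; "joint_positions": joint angles; "dq": joint speeds; "joint_efforts": joint torques, N m; "tcp_pos": TCP position; "tool_rot": TCP orientation; "force": force on the tool from outside, world axes, zero at the start; "moment": the same for the moment, N m; "opening": finger opening in m; "finger_force": force on a finger pad.
Only numpy, scipy, OpenCV 4.12 (cv2) and the standard library are available. Lean on these libraries where they do the work, as an engineer would, in place of code of your own. Each camera call takes 0.05 s, during which the arm holds its last target. There are 200 camera calls.

### The job

The black kit case stands ajar on the desk: do up the draw latch on top of it. Swing the wire bail forward by its red tab, the lever with it, lay the crossbar down in front of the keeper and draw it back until it hooks under the lip, then push the lever back and down past centre until it snaps flat and keeps the case clamped shut by itself. Go gently, as the lever bends if it is pushed with more than about 15 N, and leave everything else on the desk where it is.

Things in the scene. Friction and masses are not known exactly. Their poses are not given: they have to be found in the camera images.
- case: Kit case standing on its hinge edge, dark panels in an aluminium frame, heavy, does not move: 144 deep (x), 260 long (y), 155 high. Origin on the desk under the middle of the seam between its shells; x from front shell to back shell (away from the robot at yaw 0), y along the seam. Back shell x 0 to 78, front shell x -66 to -4; both flat on top. A steel draw latch spans the seam at y about 0.
- latch_spot (a point): Point on the case's top (case axes) under the lever's pivot, 22 behind the seam. The latch base is packed up on a grey block, p = 0 to 8 mm, and sits up to 4 mm off in y, 1 in x: unmeasured, so feel for it. Pivot axis along y, 11+p above this point. Lever: plate 22 wide, 3.5 thick, 56 long from the pivot, last 12 turned up 20 degrees. It stays where put; at the start it is at 72 to 89 degrees.
- lever_home (a point): Upper face of the lever 40 mm from its pivot, lying flat (angle 0, pointing to +x), if p were 0; in truth p higher. From flat the lever swings up and over to a stop at 132 degrees, leaning over the seam. Closing it with the bail hooked takes up to 8 N at its end, fading to none at dead centre, 0.03 (p=0) to 0.2 rad (p=8) before flat; past that it snaps flat and stays. Short of it, it springs up.
- bail_bar (a point): Middle of the bail's crossbar. The bail: wire loop hung 16 mm out from the lever's pivot, 2 above the plate's middle plane; legs at y -20 and +20, 61 long, 6 thick crossbar, then a red tab. It passes over the lever's end. Stiff: stays where put, turns with the lever unless hooked. It starts leaning back behind the lever, 20-55 degrees above level. Frame: -x from bail pivot to crossbar, y along it.
- bail_tab (a point): Middle of the red finger tab, 11.5 mm beyond the crossbar and 7.7 mm to its z side; 24 long, 18 wide (along y of its frame: grip across this), 4.5 thick, bent 40 degrees out of the bail's plane toward +z of its frame (up when hooked). At the start it is about level, over the rear edge of the case. Frame as bail_bar. Swung forward by the tab, the lever comes along to its stop.
- keeper (a point): Where the crossbar must sit: on the front shell, 3.5 mm above its top, against the front face of the steel keeper (24 wide in y, 13 high). Its lip, from 8.5 mm above the shell's top, reaches 2 mm in front of this point (-x), so it must come down over 5 mm in front; with the lever at its forward stop it reaches 13 to 19 mm in front, with it upright too little. Case axes, tipped with the shell.
- case_front (a joint): Hinged front shell of the case (toward the robot), hinge along y at the foot of the seam. 0 = shut, +0.058 rad = ajar (about 8 mm at the top), springs open to that when not clamped. Clamped by the latch it reads -0.015 to 0.01.
- lead_holder: thin blue lead holder lying on the desk, 9x140x10 mm; not part of the job. Origin under its middle.
- marker_black: black marker lying on the desk, 18x125x19 mm; not part of the job. Origin under its middle.
- block_eraser: white eraser in a blue sleeve, 23x58x13 mm; not part of the job. Origin under its middle.
- kneaded_eraser: small grey-white kneaded eraser, 19x32x12 mm; not part of the job. Origin under its middle.
- ink_bottle: dark square ink bottle, standing, 42x42x66 mm; not part of the job. Origin under its middle.
- tape_b: roll of tape lying flat, 93x93x30 mm; not part of the job. Origin under its middle.

How it is judged:
By the outcome, as a careful person would: the job done as asked, in the order asked, and still so for the second after the job is handed in, with the robot touching nothing.
It also fails if it takes over 72 s, if anything falls off the work surface, if the arm or the gripper's body presses on something with over 40 N, if the wrist force passes 120 N, or if a joint passes its speed limit or range.

## Working session

There is one attempt and no reset: what is moved stays moved. The work goes in short steps, Python scripts to look and compute and a tool call to move; the robot and the scene stay as the last step left them, time stands still between calls to the robot, and variables do not carry over. Pictures are saved under pics/ and viewed, at most 12 in all, crops included, and the job is handed in when it is done.

Besides the shell and the picture viewer there is one more tool, called after "Call:" as a command line: name --argument value ..., lists and objects as JSON in quotes. send_rows: Moves the arm, as the interface text tells. Its arguments: {"type":"object","properties":{"steps":{"type":"array","items":{"type":"object","properties":{"claw":{"type":"number"},"linear":{"type":"array","items":{"type":"number"}},"angular":{"type":"array","items":{"type":"number"}}}}},"grip_force":{"type":"number"}},"required":["steps"]}

```bash
mkdir -p pics
cat > h.py <<'E'
import numpy as np, cv2
from scipy.spatial.transform import Rotation as R
from workcell import r
def snap(n,f):
    c=r.read_camera(n); cv2.imwrite(f'pics/{f}.png',c['pixels'][:,:,::-1]); np.save(f'pics/{f}.npy',{k:c[k] for k in c if k!='pixels'},allow_pickle=True); return c
def cal(f): return np.load(f'pics/{f}.npy',allow_pickle=True).item()
def rot(c):
    m=np.array(c['rotation']); return m if m.shape==(3,3) else R.from_quat(m).as_matrix()
def ray(c,u,v):
    x=np.array([(u-c['cx'])/c['fx'],(v-c['cy'])/c['fy']]); s=x.copy()
    for _ in range(20): s=x/(1+c['k1']*(s@s))
    d=rot(c)@np.array([*s,1]); return np.array(c['xyz']),d/np.linalg.norm(d)
def proj(c,p):
    q=rot(c).T@(np.array(p)-np.array(c['xyz'])); s=q[:2]/q[2]; s=s*(1+c['k1']*(s@s)); return s[0]*c['fx']+c['cx'],s[1]*c['fy']+c['cy']
def tri(*obs):
    A=np.zeros((3,3));b=np.zeros(3)
    for c,u,v in obs:
        o,d=ray(c,u,v);P=np.eye(3)-np.outer(d,d);A+=P;b+=P@o
    p=np.linalg.solve(A,b); return p,[np.round(np.array(proj(c,p))-[u,v],1) for c,u,v in obs]
E
python3 - <<'E'
from h import *
a=snap('scene','s0');b=snap('side','d0');snap('wrist','w0')
for c in(a,b): print(c['xyz'],np.round(rot(c),3).tolist(),c['fx'],c['k1'])
im=np.vstack([cv2.imread('pics/s0.png'),cv2.imread('pics/d0.png')]);cv2.imwrite('pics/v0.png',cv2.resize(im,(480,600)))
print(r.state())
E
```

```text
[-0.34019285 -0.45578501  0.76255446] [[0.526, -0.455, 0.719], [-0.85, -0.276, 0.448], [-0.005, -0.847, -0.532]] 459.67890700242964 -0.0004347044111009837
[0.20821768 0.83020576 0.64017625] [[-0.927, -0.184, 0.326], [-0.374, 0.499, -0.782], [-0.019, -0.847, -0.532]] 364.296372120729 -0.042259242003806534
{'clock': 0.15, 'joint_positions': array([-1.38880191,  0.62915973,  0.03848516,  1.51812972, -0.02700531,
        0.99632627, -0.02001773]), 'dq': array([-1.14159521e-03, -3.67151367e-03,  1.86872634e-05, -3.39120599e-03,
       -3.85865196e-04, -9.96688954e-05,  9.00667014e-04]), 'joint_efforts': array([ 1.64026860e-03, -5.63793325e+01,  1.22774620e+00, -1.93648875e+01,
        1.10960464e-02,  7.41606083e-03, -1.27699656e-05]), 'tcp_pos': array([0.1592975 , 0.62970243, 0.24458686]), 'tool_rot': array([ 1.23605330e-01,  9.92331173e-01, -7.47808165e-04, -7.99816165e-05]), 'force': array([-0.01020523,  0.45987724, -0.33492615]), 'moment': array([-0.02400075,  0.00264824, -0.00795884]), 'finger_force': 0.0, 'opening': 0.08557522363099569}
```

View pics/v0.png

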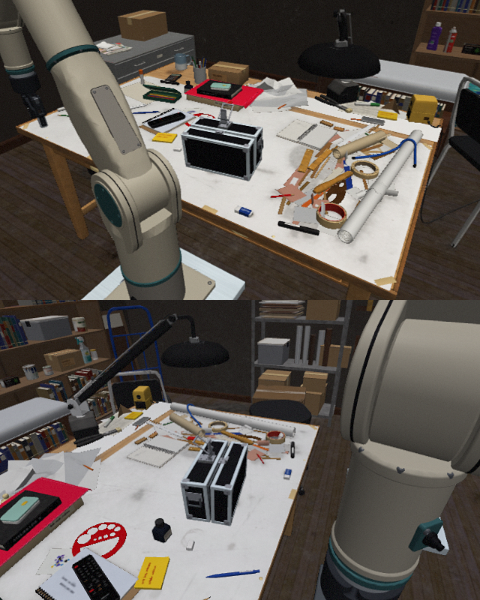

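The case stands at about (295,190) in the full-size scene image and (290,235) in the side image, with the latch raised on top. The next step is enlarged crops.

Run:
```python
import cv2,numpy as np
a=cv2.imread('pics/s0.png')[125:245,235:365];b=cv2.imread('pics/d0.png')[165:305,235:345]
f=lambda i,s:cv2.resize(i,None,fx=s,fy=s,interpolation=cv2.INTER_CUBIC)
A=f(a,3.4);B=f(b,3.2)
H=max(A.shape[0],B.shape[0]);pad=lambda i:cv2.copyMakeBorder(i,0,H-i.shape[0],0,0,0)
cv2.imwrite('pics/v1.png',np.hstack([pad(A),pad(B)])[:, :800]);print(A.shape,B.shape)
```

```text
(408, 442, 3) (448, 352, 3)
```

View pics/v1.png

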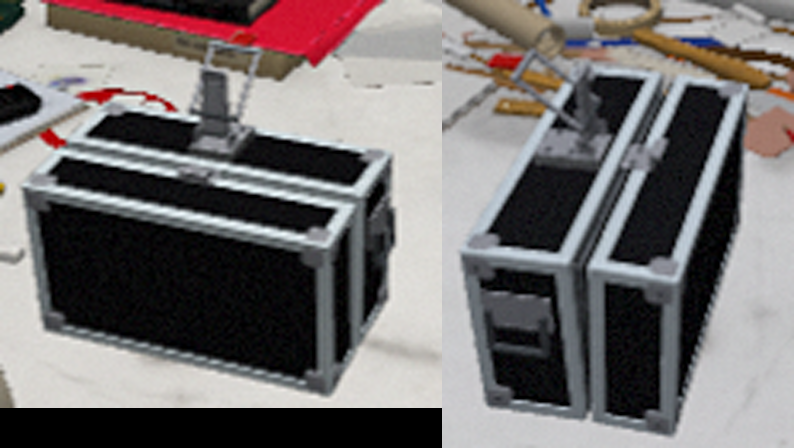

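The crops show the case corners clearly. In the scene crop the front-top edge runs (25,187)–(335,248) and the rear-top corners are (115,103) and (392,155). In the side crop the near (+y) end corners are (462,252) and (677,270). I'll fit the case pose to these.

```bash
cat >> h.py <<'E'
T=lambda p:(lambda x,y,a:np.array([x,y,0])+R.from_euler('z',a).apply(p))
E
python3 - <<'E'
from h import *
from scipy.optimize import least_squares
S=cal('s0');D=cal('d0')
s=lambda u,v:(S,235+u/3.4,125+v/3.4); d=lambda u,v:(D,235+(u-442)/3.2,165+v/3.2)
t=.058
def fr(x,y,z): return np.array([x*np.cos(t)-z*np.sin(t),y,z*np.cos(t)+x*np.sin(t)])
P=[(fr(-66,130,155),s(25,187)),(fr(-66,-130,155),s(335,248)),(np.array([78,-130,155]),s(392,153)),(np.array([78,130,155]),s(112,103)),
(fr(-66,130,155),d(679,274)),(np.array([78,130,155]),d(462,254)),(fr(-66,-130,155),d(748,88)),(np.array([78,130,0]),d(484,400)),(fr(-66,-130,2),s(330,392)),(fr(-66,130,2),s(42,325))]
f=lambda q:np.concatenate([np.array(proj(c,np.array([q[0],q[1],0])+R.from_euler('z',q[2]).apply(p/1000)))-[u,v] for p,(c,u,v) in P])
o=least_squares(f,[.6,0,0],loss='soft_l1');print(o.x,np.round(o.fun.reshape(-1,2),1).tolist())
q=o.x
def cs(p): return R.from_euler('z',-q[2]).apply(p-[q[0],q[1],0])*1000
for n,a,b in [('tab',s(215,43),d(505,62)),('bar',s(235,48),d(525,65))]:
    p,e=tri(a,b);print(n,p,e,cs(p))
np.save('case.npy',q)
E
```

```text
[0.55464066 0.18138848 0.18102234] [[-0.8, -1.0], [-1.2, -0.7], [1.2, -1.3], [-0.5, -1.6], [0.1, 1.0], [-1.2, -2.5], [0.4, -2.6], [0.9, 3.1], [1.0, 3.2], [1.0, 3.1]]
tab [0.62099047 0.21665992 0.23257073] [array([ 0.9, -2. ]), array([1.3, 2.3])] [ 71.61576926  22.74980357 232.57073333]
bar [0.61890766 0.19888586 0.22715361] [array([-0.,  0.]), array([-0., -0.])] [ 66.36703456   5.64115451 227.15360671]
```

```bash
cat >> h.py <<'E'
def cpose():
    q=np.load('case.npy'); s=r.state(); Rc=R.from_euler('z',q[2]); Rt=R.from_quat(s['tool_rot'])
    return Rc.inv().apply(s['tcp_pos']-[q[0],q[1],0])*1000,(Rc.inv()*Rt),s
def cs(p):
    q=np.load('case.npy'); return R.from_euler('z',-q[2]).apply(np.array(p)-[q[0],q[1],0])*1000
def wd(p):
    q=np.load('case.npy'); return R.from_euler('z',q[2]).apply(np.array(p)/1000)+[q[0],q[1],0]
E
python3 - <<'E'
from h import *
c=cal('w0');s=r.state();Rt=R.from_quat(s['tool_rot'])
print('cam in tool',Rt.inv().apply(c['xyz']-s['tcp_pos']),np.round(Rt.inv().as_matrix()@rot(c),3).tolist(),c['fx'])
p,Q,_=cpose();print('tcp case',p,Q.as_rotvec())
# shift in rotated tool frame (x=-cx,y=cy,z=-z)
E
```

```text
cam in tool [ 0.08506377  0.00070693 -0.12888472] [[0.0, -0.946, -0.326], [1.0, 0.0, 0.0], [-0.0, -0.326, 0.946]] 327.5291841584305
tcp case [-308.17096867  512.16429379  244.5868616 ] [-6.68448914e-01 -3.06935251e+00  2.31676328e-03]
```

Call:
send_rows --steps '[{"claw": 1,"linear": [0,0,-35],"angular": [0,0,-0.107]},{"claw": 1,"linear": [0,0,-35],"angular": [0,0,-0.107]},{"claw": 1,"linear": [0,0,-35],"angular": [0,0,-0.107]},{"claw": 1,"linear": [0,0,-35],"angular": [0,0,-0.107]},{"claw": 1,"linear": [-18,-28,0]},{"claw": 1,"linear": [-18,-28,0]},{"claw": 1,"linear": [-18,-28,0]},{"claw": 1,"linear": [-18,-28,0]},{"claw": 1,"linear": [-18,-28,0]},{"claw": 1,"linear": [-18,-28,0]},{"claw": 1,"linear": [-18,-28,0]},{"claw": 1,"linear": [-18,-28,0]}]'

```text
$.steps[4]: bad value
```

Call:
send_rows --steps '[{"claw": 1,"linear": [-18,-28,0]},{"claw": 1,"linear": [-18,-28,0]},{"claw": 1,"linear": [-18,-28,0]},{"claw": 1,"linear": [-18,-28,0]},{"claw": 1,"linear": [-18,-28,0]},{"claw": 1,"linear": [-18,-28,0]},{"claw": 1,"linear": [-18,-28,0]},{"claw": 1,"linear": [-18,-28,0]},{"claw": 1,"linear": [-18,-28,0]},{"claw": 1,"linear": [-18,-28,0]},{"claw": 1,"linear": [0,0,0]}]'

```text
$.steps[0]: bad value
```

Run:
```python
from h import *
p,Q,s=cpose();print(p,np.round(Q.as_matrix(),3).tolist(),s['clock'],s['force'])
snap('wrist','w1')
im=cv2.imread('pics/w1.png');cv2.imwrite('pics/v2.png',cv2.resize(im[20:380,100:540],None,fx=1.6,fy=1.6,interpolation=cv2.INTER_CUBIC))
```

```text
[-308.17096867  512.16429379  244.5868616 ] [[-0.909, 0.416, -0.001], [0.416, 0.909, -0.001], [-0.0, -0.002, -1.0]] 0.15 [-0.01020523  0.45987724 -0.33492615]
```

View pics/v2.png

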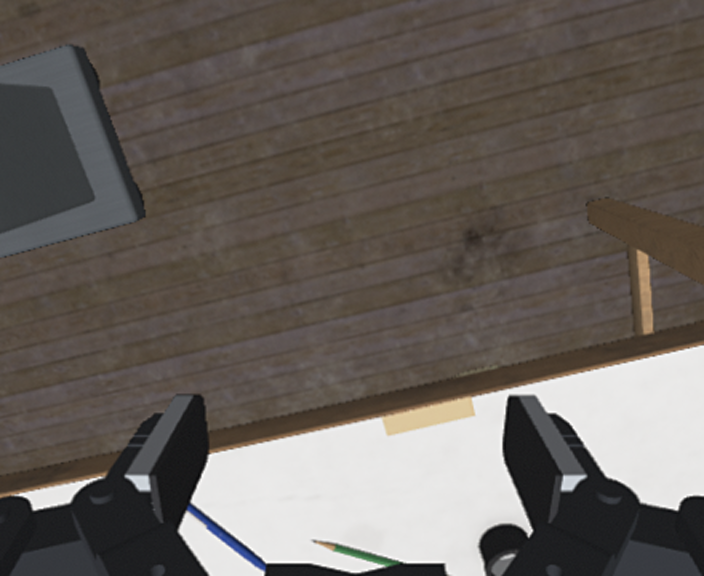

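The rows were refused because "angular" is required, so nothing moved. This picture shows only the desk edge and the two fingers (pads near (200,430) and (510,430)). I'll resend with every field filled in.

Call:
send_rows --steps '[{"claw": 1,"linear": [0,0,-35],"angular": [0,0,-0.107]},{"claw": 1,"linear": [0,0,-35],"angular": [0,0,-0.107]},{"claw": 1,"linear": [0,0,-35],"angular": [0,0,-0.107]},{"claw": 1,"linear": [0,0,-35],"angular": [0,0,-0.107]},{"claw": 1,"linear": [-18,-28,0],"angular": [0,0,0]},{"claw": 1,"linear": [-18,-28,0],"angular": [0,0,0]},{"claw": 1,"linear": [-18,-28,0],"angular": [0,0,0]},{"claw": 1,"linear": [-18,-28,0],"angular": [0,0,0]},{"claw": 1,"linear": [-18,-28,0],"angular": [0,0,0]},{"claw": 1,"linear": [-18,-28,0],"angular": [0,0,0]},{"claw": 1,"linear": [-18,-28,0],"angular": [0,0,0]},{"claw": 1,"linear": [-18,-28,0],"angular": [0,0,0]}]'

```text
clock: 1.2
tcp_pos: [0.3421, 0.4341, 0.3853]
tool_rot: [-0.09, 0.996, -0.0, -0.0]
force: [0.1, 0.1, 0.2]
opening: 0.0853
finger_force: 0.0
```

Call:
send_rows --steps '[{"claw": 1,"linear": [-18,-28,0],"angular": [0,0,0]},{"claw": 1,"linear": [-18,-28,0],"angular": [0,0,0]},{"claw": 1,"linear": [-18,-28,0],"angular": [0,0,0]},{"claw": 1,"linear": [-18,-28,0],"angular": [0,0,0]},{"claw": 1,"linear": [-18,-28,0],"angular": [0,0,0]},{"claw": 1,"linear": [-18,-28,0],"angular": [0,0,0]},{"claw": 1,"linear": [-18,-28,0],"angular": [0,0,0]},{"claw": 1,"linear": [-18,-28,0],"angular": [0,0,0]},{"claw": 1,"linear": [-18,-28,0],"angular": [0,0,0]},{"claw": 1,"linear": [-18,-28,0],"angular": [0,0,0]},{"claw": 1,"linear": [0,0,0],"angular": [0,0,0]}]'

```text
clock: 2.12
tcp_pos: [0.5729, 0.1842, 0.3847]
tool_rot: [-0.085, 0.996, -0.003, 0.001]
force: [-0.1, -1.7, 1.0]
opening: 0.0857
finger_force: 0.0
```

Run:
```python
from h import *
p,Q,s=cpose();print(p,np.round(Q.as_matrix(),3).tolist(),s['clock'],s['force'])
snap('wrist','w2')
im=cv2.imread('pics/w2.png');cv2.imwrite('pics/v3.png',cv2.resize(im[20:380,100:540],None,fx=1.6,fy=1.6,interpolation=cv2.INTER_CUBIC))
```

```text
[ 18.50346783  -0.48459081 384.74666509] [[-1.0, 0.012, 0.002], [0.012, 1.0, -0.006], [-0.002, -0.006, -1.0]] 2.1167 [-0.09998223 -1.71341024  0.95352493]
```

View pics/v3.png

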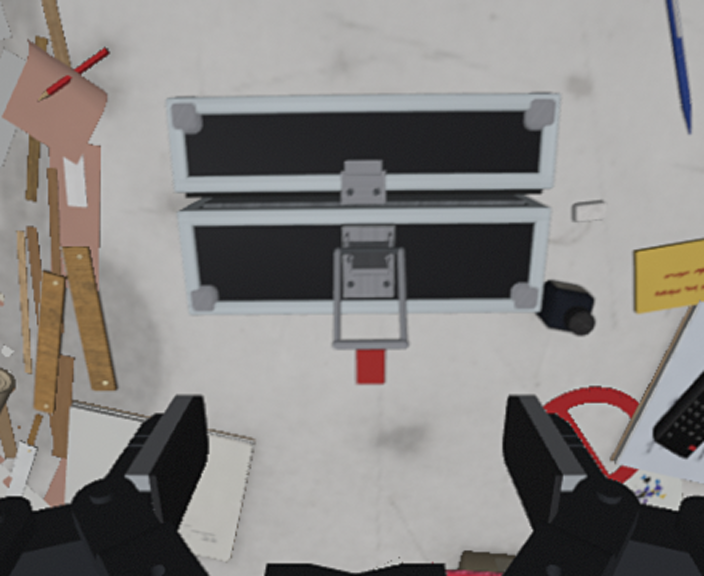

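The wrist view shows the latch clearly. In crop pixels the crossbar runs (334,345)–(408,344), the red tab is centred at (370,366), the keeper is at (364,182), the rear-top case corners are (190,313) and (550,310), and the front corners are (167,98) and (557,94).

Run:
```python
from h import *
from scipy.optimize import least_squares
S=cal('s0');D=cal('d0');W=cal('w2')
s=lambda u,v:(S,235+u/3.4,125+v/3.4); d=lambda u,v:(D,235+(u-442)/3.2,165+v/3.2); w=lambda u,v:(W,100+u/1.6,20+v/1.6)
t=.058
def fr(x,y,z): return np.array([x*np.cos(t)-z*np.sin(t),y,z*np.cos(t)+x*np.sin(t)])
A=np.array
P=[(fr(-66,130,155),s(25,187)),(fr(-66,-130,155),s(335,248)),(A([78,-130,155]),s(392,153)),(A([78,130,155]),s(112,103)),
(fr(-66,130,155),d(679,274)),(A([78,130,155]),d(462,254)),(fr(-66,-130,155),d(748,88))]
Wp=[(A([78,-130,155]),w(190,314)),(A([78,130,155]),w(550,311)),(fr(-66,-130,155),w(167,97)),(fr(-66,130,155),w(558,93))]
def fit(P):
    f=lambda q:np.concatenate([np.array(proj(c,A([q[0],q[1],0])+R.from_euler('z',q[2]).apply(p/1000)))-[u,v] for p,(c,u,v) in P])
    o=least_squares(f,[.55,.18,.18]);print(o.x,np.round(o.fun.reshape(-1,2),1).tolist());return o.x
fit(P);fit(Wp);q=fit(P+Wp+Wp);np.save('case.npy',q)
for n,o in [('bar',[s(235,48),d(525,65),w(371,344)]),('bar sw',[s(235,48),w(371,344)]),('tab dw',[d(505,62),w(370,366)]),('tab sw',[s(227,42),w(370,366)])]:
    p,e=tri(*o);print(n,cs(p),e)
k=fr(-23,0,168)  # keeper top approx
for n,(u,v),z in [('keeper L',(343,162),166),('keeper R',(385,162),166),('base L',(342,240),165),('base R',(396,240),165),('bar',(371,344),228),('tab',(370,366),231)]:
    o,dd=ray(*w(u,v)); print(n,cs(o+dd*(z/1000-o[2])/dd[2]))
p,Q,_=cpose();print(p)
```

```text
[0.55370018 0.18123278 0.1885991 ] [[-1.0, -0.7], [-1.0, -0.7], [1.0, -1.4], [-0.9, -1.4], [1.0, 0.9], [-0.4, -2.2], [0.4, -2.7]]
[0.55093994 0.18778093 0.18770606] [[0.8, 1.6], [-4.1, 0.2], [-0.6, 0.4], [3.6, -1.8]]
[0.55125568 0.18710839 0.18811649] [[-3.3, -0.8], [-3.5, -0.9], [-1.3, -1.5], [-3.0, -1.5], [1.0, 2.9], [-0.9, -0.4], [0.5, -1.4], [0.2, 1.8], [-4.6, 0.3], [-1.3, 0.6], [2.8, -1.7], [0.2, 1.8], [-4.6, 0.3], [-1.3, 0.6], [2.8, -1.7]]
bar [ 68.53227765   0.40712383 227.41895616] [array([-0.5, -0.1]), array([-0.2,  0.2]), array([-1.8,  0.1])]
bar sw [ 69.96116721   0.96506379 225.94173606] [array([-0.5,  0.1]), array([-1.3,  0.8])]
tab dw [ 82.43644516   1.42787805 229.57081307] [array([0.1, 0.1]), array([0. , 0.4])]
tab sw [ 79.68910242   5.50117467 228.29399441] [array([ 1.7, -0.5]), array([ 4.2, -2.8])]
keeper L [-32.611869   -13.68950281 166.        ]
keeper R [-32.1298904   13.51568423 166.        ]
base L [ 19.39318904 -15.73464043 165.        ]
base R [ 20.01634984  21.03097098 165.        ]
bar [ 68.19700824   2.13864904 228.        ]
tab [ 81.29736125   1.36094817 231.        ]
[ 19.21660819  -2.9944569  384.67227538]
```

Call:
send_rows --steps '[{"claw": 1,"linear": [-22,1.5,28],"angular": [0,0,0]},{"claw": 1,"linear": [-22,1.5,28],"angular": [0,0,0]},{"claw": 1,"linear": [-22,1.5,28],"angular": [0,0,0]},{"claw": 1,"linear": [0,0,0],"angular": [0,0,0]},{"claw": 1,"linear": [0,0,0],"angular": [0,0,0]}]'

```text
clock: 2.58
tcp_pos: [0.6313, 0.2094, 0.2984]
tool_rot: [-0.09, 0.996, -0.0, -0.003]
force: [0.5, -0.1, -0.6]
opening: 0.085
finger_force: 0.0
```

Run:
```python
from h import *
p,Q,s=cpose();print(p,np.round(Q.as_rotvec(),3),s['clock'],s['force'],r.tips_ahead)
snap('wrist','w3')
im=cv2.imread('pics/w3.png');cv2.imwrite('pics/v4.png',cv2.resize(im[100:400,170:470],None,fx=2,fy=2,interpolation=cv2.INTER_CUBIC))
```

```text
[ 82.75013482   6.92181774 298.42419044] [-0.011 -3.136  0.   ] 2.5833 [ 0.50982917 -0.13465582 -0.55033683] 0.014
```

View pics/v4.png

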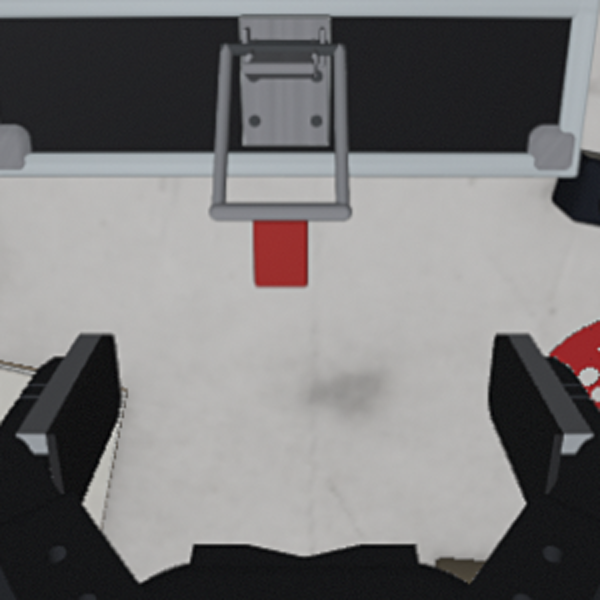

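The tab is at crop (254–307, 219–286) and the crossbar is centred at (281,211). The fingers' midline is at about u=304, so the tab lies a little toward -y.

Run:
```python
from h import *
S=cal('s0');D=cal('d0');W=cal('w2');X=cal('w3')
s=lambda u,v:(S,235+u/3.4,125+v/3.4); d=lambda u,v:(D,235+(u-442)/3.2,165+v/3.2); w=lambda u,v:(W,100+u/1.6,20+v/1.6);x=lambda u,v:(X,170+u/2,100+v/2)
for n,o in [('bar ww',[w(371,344),x(281,211)]),('bar wx',[s(235,48),x(281,211)]),('bar all',[s(235,48),d(525,65),x(281,211)]),('tab',[w(370,366),x(280.5,253)]),('tab dx',[d(505,62),x(280.5,253)])]:
    p,e=tri(*o);print(n,cs(p),e)
for n,(u,v),z in [('bar',(281,211),227.5),('tab',(280.5,253),229.5),('rearedgeL',(0,177),155),('rear edge R',(580,177),155),('baseL',(240,146),160),('baseR',(331,146),160),('corner',(580,177),155),('pivL',(226,50),187),('pivR',(342,50),187)]:
    o,dd=ray(*x(u,v)); print(n,cs(o+dd*(z/1000-o[2])/dd[2]))
```

```text
bar ww [ 67.76300186   1.54329011 229.68451937] [array([-0.6,  0.3]), array([ 0.9, -0.5])]
bar wx [6.96792215e+01 1.64397968e-01 2.26370393e+02] [array([-0.3,  0.1]), array([-1. ,  0.6])]
bar all [ 6.87745033e+01 -1.81045759e-01  2.27261642e+02] [array([-0.3, -0.1]), array([-0.2,  0.1]), array([-1.6, -0.2])]
tab [ 82.51480859   0.96478439 229.28923901] [array([-0.4,  0.3]), array([ 0.6, -0.5])]
tab dx [ 83.03030313   0.54605415 229.15594904] [array([0.1, 0. ]), array([0. , 0.2])]
bar [ 68.85811452   0.888253   227.5       ]
tab [ 82.75108279   0.54098026 229.5       ]
rearedgeL [  77.63982748 -124.52286847  155.        ]
rear edge R [ 79.36291357 128.76057238 155.        ]
baseL [ 63.45006601 -18.42382298 160.        ]
baseR [ 63.7140272   19.73190599 160.        ]
corner [ 79.36291357 128.76057238 155.        ]
pivL [ 21.42277619 -19.43486522 187.        ]
pivR [ 21.72535484  22.36266354 187.        ]
```

Call:
send_rows --steps '[{"claw": 0.8,"linear": [-1,-3,20],"angular": [0,0,0]},{"claw": 0.6,"linear": [-1.2,-3.2,20],"angular": [0,0,0]},{"claw": 0.5,"linear": [0,0,19],"angular": [0,0,0]},{"claw": 0.4,"linear": [0,0,0],"angular": [0,0,0]},{"claw": 0.4,"linear": [0,0,0],"angular": [0,0,0]},{"claw": 0.4,"linear": [0,0,0],"angular": [0,0,0]}]' --grip_force 20

```text
clock: 3.13
tcp_pos: [0.6365, 0.2037, 0.2449]
tool_rot: [-0.09, 0.996, 0.001, 0.002]
force: [0.4, 0.5, 1.5]
opening: 0.034
finger_force: 0.0
```

Run:
```python
from h import *
p,Q,s=cpose();print(p,np.round(Q.as_rotvec(),3),s['clock'],s['force'],s['opening'])
snap('wrist','w4');snap('side','d4')
a=cv2.imread('pics/w4.png')[200:400,220:420];b=cv2.imread('pics/d4.png')[150:250,250:350]
f=lambda i,s:cv2.resize(i,None,fx=s,fy=s,interpolation=cv2.INTER_CUBIC)
cv2.imwrite('pics/v5.png',np.hstack([f(a,2),f(b,4)]))
```

```text
[ 86.88908005   0.34472653 244.94516649] [1.200e-02 3.138e+00 1.000e-03] 3.1333 [0.44189144 0.54934034 1.52357421] 0.03404954310081347
```

View pics/v5.png

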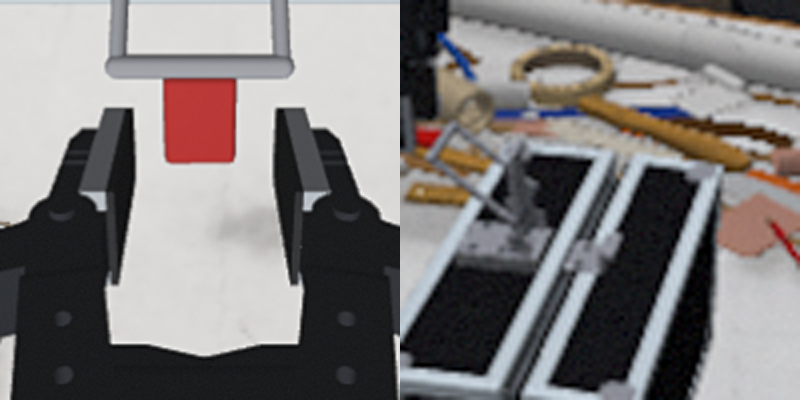

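The tab sits centred between the pads (crop 165–236, with the pads at 134 and 276), but z is still 5 mm high. I'll lower the tool and close.

Call:
send_rows --steps '[{"claw": 0.4,"linear": [1,0,5],"angular": [0,0,0]},{"claw": 0.3,"linear": [0,0,0],"angular": [0,0,0]},{"claw": 0.2,"linear": [0,0,0],"angular": [0,0,0]},{"claw": 0.1,"linear": [0,0,0],"angular": [0,0,0]},{"claw": 0.1,"linear": [0,0,0],"angular": [0,0,0]},{"claw": 0.1,"linear": [0,0,0],"angular": [0,0,0]},{"claw": 0.1,"linear": [0,0,0],"angular": [0,0,0]}]' --grip_force 20

```text
clock: 3.82
tcp_pos: [0.6349, 0.2025, 0.2373]
tool_rot: [-0.09, 0.996, -0.0, -0.0]
force: [-0.1, -0.5, 0.3]
opening: 0.0172
finger_force: 21.3
```

```bash
cat > plan.py <<'E'
from h import *
import sys
p0=float(sys.argv[1]) if len(sys.argv)>1 else 5
A=np.array([22,166+p0])
def tab(th,e): # e = elevation of bail direction from +x (deg)
    t=np.radians(th);B=A+16*np.array([np.cos(t),np.sin(t)])+2*np.array([-np.sin(t),np.cos(t)])
    k=np.radians(e);d=np.array([np.cos(k),np.sin(k)]);z=np.array([np.sin(k),-np.cos(k)])
    return B,B+61*d,B+72.5*d+7.7*z
E
python3 - <<'E'
from plan import *
p,Q,s=cpose();print(p,s['force'],s['opening'],s['finger_force'],s['clock'])
for th,e in [(80,42),(90,52),(100,62),(110,72),(120,82),(132,94),(132,110),(132,130),(132,150),(132,170),(132,180),(132,190),(132,195),(132,200)]:
    print(th,e,*[np.round(v,1) for v in tab(th,e)[1:]])
E
```

```text
[ 85.05897882  -0.5407127  237.25084328] [-0.05087484 -0.45476385  0.3481054 ] 0.017246101427577952 21.30895435810089 3.8167
80 42 [ 68.1 227.9] [ 81.8 229.9]
90 52 [ 57.6 235.1] [ 70.7 239.4]
100 62 [ 45.9 240.3] [ 58.1 246.8]
110 72 [ 33.5 243.4] [ 44.4 251.9]
120 82 [ 20.8 244.3] [ 30.  254.6]
132 94 [  5.6 242.4] [ 12.4 254.4]
132 110 [-11.1 238.9] [ -7.8 252.3]
132 130 [-29.4 228.3] [-30.9 242. ]
132 150 [-43.  212.1] [-49.1 224.5]
132 170 [-50.3 192.1] [-60.3 201.7]
132 180 [-51.2 181.6] [-62.7 189.3]
132 190 [-50.3 171. ] [-62.9 176.5]
132 195 [-49.1 165.8] [-62.2 170.2]
132 200 [-47.5 160.7] [-61. 164.]
```

The tab is gripped, with an opening of 17 mm at 21 N. I'll swing the bail forward along the modelled arc.

Call:
send_rows --steps '[{"claw": 0.1,"linear": [5.5,0,-4.8],"angular": [0,0,0]},{"claw": 0.1,"linear": [5.6,0,-4.7],"angular": [0,0,0]},{"claw": 0.1,"linear": [6.3,0,-3.9],"angular": [0,0,0]},{"claw": 0.1,"linear": [6.3,0,-3.5],"angular": [0,0,0]},{"claw": 0.1,"linear": [6.8,0,-2.8],"angular": [0,0,0]},{"claw": 0.1,"linear": [6.9,0,-2.3],"angular": [0,0,0]},{"claw": 0.1,"linear": [0,0,0],"angular": [0,0,0]}]'

```text
clock: 4.4
tcp_pos: [0.597, 0.1956, 0.2603]
tool_rot: [-0.09, 0.996, -0.0, 0.0]
force: [1.7, -2.0, -1.1]
opening: 0.0172
finger_force: 21.9
```

Run:
```python
from h import *
p,Q,s=cpose();print(p,s['force'],s['moment'],s['opening'],s['finger_force'],s['clock'])
```

```text
[ 4.65138575e+01 -1.60508968e-01  2.60301506e+02] [ 1.66682106 -1.95881886 -1.10591361] [-0.35238019 -0.33120554 -0.00562724] 0.017221747457980174 21.90655767917633 4.4
```

Call:
send_rows --steps '[{"claw": 0.1,"linear": [7.2,0,-1.5],"angular": [0,0,0]},{"claw": 0.1,"linear": [7.2,0,-1.2],"angular": [0,0,0]},{"claw": 0.1,"linear": [8.8,0,-0.2],"angular": [0,0,0]},{"claw": 0.1,"linear": [8.8,0,0.4],"angular": [0,0,0]},{"claw": 0.1,"linear": [6.7,0,0.2],"angular": [0,0,0]},{"claw": 0.1,"linear": [6.7,0,0.7],"angular": [0,0,0]},{"claw": 0.1,"linear": [6.8,0,1.2],"angular": [0,0,0]},{"claw": 0.1,"linear": [0,0,0],"angular": [0,0,0]}]'

```text
clock: 5.07
tcp_pos: [0.5455, 0.1864, 0.2604]
tool_rot: [-0.09, 0.996, -0.0, -0.0]
force: [1.5, -2.5, 7.1]
opening: 0.0168
finger_force: 27.1
```

Run:
```python
from plan import *
p,Q,s=cpose();print(p,s['force'],s['moment'],s['opening'],s['finger_force'],s['clock'])
snap('wrist','w5');snap('side','d5');snap('scene','s5')
b=cv2.imread('pics/d5.png')[140:240,245:345];c=cv2.imread('pics/s5.png')[110:210,245:345]
f=lambda i,s:cv2.resize(i,None,fx=s,fy=s,interpolation=cv2.INTER_CUBIC)
cv2.imwrite('pics/v6.png',np.hstack([f(c,4),f(b,4)]))
for e in range(110,206,6): print(e,*[np.round(v,1) for v in tab(132,e)[1:]])
```

```text
[ -5.76276228   0.3460229  260.44755071] [ 1.54176434 -2.47076057  7.09551993] [-0.52658435 -0.5130373   0.00566776] 0.016842301914564928 27.061597388237715 5.0667
110 [-11.1 238.9] [ -7.8 252.3]
116 [-16.9 236.4] [-15.1 250.1]
122 [-22.5 233.3] [-22.1 247.1]
128 [-27.7 229.6] [-28.8 243.4]
134 [-32.6 225.4] [-35.  239.1]
140 [-36.9 220.8] [-40.8 234.1]
146 [-40.8 215.7] [-46.  228.5]
152 [-44.1 210.2] [-50.6 222.4]
158 [-46.8 204.4] [-54.5 215.9]
164 [-48.8 198.4] [-57.8 208.9]
170 [-50.3 192.1] [-60.3 201.7]
176 [-51.  185.8] [-62.  194.3]
182 [-51.2 179.4] [-62.9 186.7]
188 [-50.6 173.1] [-63.1 179.1]
194 [-49.4 166.8] [-62.4 171.5]
200 [-47.5 160.7] [-61. 164.]
```

View pics/v6.png

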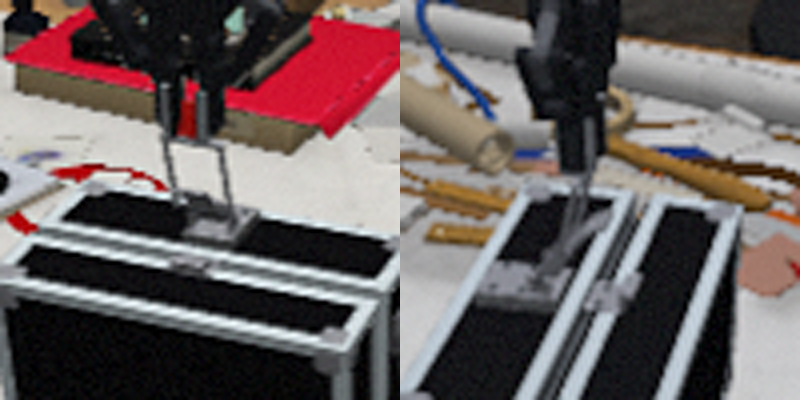

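The side view confirms the lever is at its forward stop, leaning over the seam at about (590,225), with the bail upright and its tab still in the pads. There is a small upward load, so I'll continue on an arc raised about 2 mm.

Call:
send_rows --steps '[{"claw": 0.1,"linear": [3,0,-1.5],"angular": [0,0,0]},{"claw": 0.1,"linear": [4.3,0,1.8],"angular": [0,0,0]},{"claw": 0.1,"linear": [7,0,3],"angular": [0,0,0]},{"claw": 0.1,"linear": [6.7,0,3.7],"angular": [0,0,0]},{"claw": 0.1,"linear": [6.2,0,4.3],"angular": [0,0,0]},{"claw": 0.1,"linear": [5.8,0,5],"angular": [0,0,0]},{"claw": 0.1,"linear": [0,0,0],"angular": [0,0,0]}]'

```text
clock: 5.8
tcp_pos: [0.5112, 0.1801, 0.2426]
tool_rot: [-0.09, 0.996, -0.0, -0.002]
force: [-1.9, -2.2, 7.1]
opening: 0.0171
finger_force: 27.6
```

Run:
```python
from h import *
p,Q,s=cpose();print(p,s['force'],s['moment'],s['opening'],s['finger_force'],s['clock'])
```

```text
[-40.62026814   0.60172633 242.59274142] [-1.89094324 -2.24554833  7.10074533] [-0.66692711  0.24516733  0.00619477] 0.017130185564495245 27.554062586277723 5.8
```

Call:
send_rows --steps '[{"claw": 0.1,"linear": [6.2,0,5],"angular": [0,0,0]},{"claw": 0.1,"linear": [5.1,0,5.7],"angular": [0,0,0]},{"claw": 0.1,"linear": [4.2,0,6.5],"angular": [0,0,0]},{"claw": 0.1,"linear": [3.3,0,7],"angular": [0,0,0]},{"claw": 0.1,"linear": [2.5,0,7.2],"angular": [0,0,0]},{"claw": 0.1,"linear": [0,0,0],"angular": [0,0,0]}]'

```text
clock: 6.3
tcp_pos: [0.4919, 0.1765, 0.2102]
tool_rot: [-0.09, 0.996, -0.0, -0.002]
force: [-0.0, -1.1, 0.5]
opening: 0.017
finger_force: 22.6
```

Run:
```python
from h import *
p,Q,s=cpose();print(p,s['force'],s['moment'],s['opening'],s['finger_force'],s['clock'])
snap('wrist','w6');snap('side','d6');snap('scene','s6')
b=cv2.imread('pics/d6.png')[150:230,265:345];c=cv2.imread('pics/w6.png')[200:400,220:420]
f=lambda i,s:cv2.resize(i,None,fx=s,fy=s,interpolation=cv2.INTER_CUBIC)
cv2.imwrite('pics/v7.png',np.hstack([f(c,2),f(b,5)]))
```

```text
[-60.27382445   0.71713471 210.2367178 ] [-0.04217324 -1.0630021   0.51719611] [-0.54197683 -0.16997747 -0.03570993] 0.017007160888910015 22.59418328292668 6.3
```

View pics/v7.png

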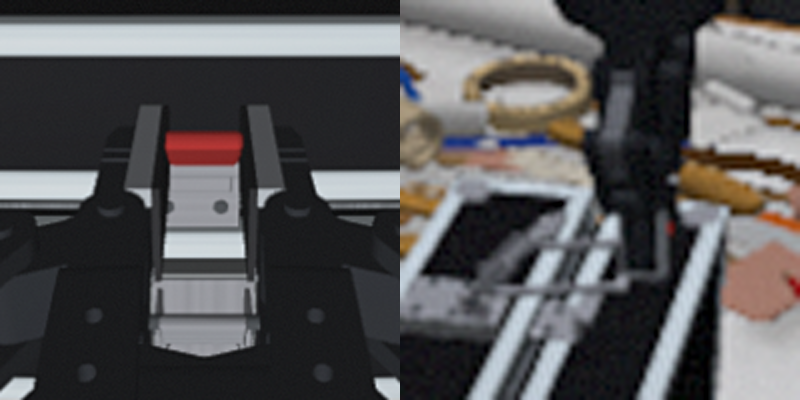

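The bail is about level. Its crossbar lies in front of the keeper, around (640,280) in the side crop, and the tab points up between the pads. I'll regrip slightly higher and further forward so the pads clear the crossbar, then lower.

Call:
send_rows --steps '[{"claw": 0.35,"linear": [0,0,0],"angular": [0,0,0]},{"claw": 0.35,"linear": [0,0,0],"angular": [0,0,0]},{"claw": 0.35,"linear": [2,0,-3],"angular": [0,0,0]},{"claw": 0.1,"linear": [0,0,0],"angular": [0,0,0]},{"claw": 0.1,"linear": [0,0,0],"angular": [0,0,0]},{"claw": 0.1,"linear": [0,0,0],"angular": [0,0,0]},{"claw": 0.1,"linear": [0,0,0],"angular": [0,0,0]},{"claw": 0.1,"linear": [1.7,0,7.4],"angular": [0,0,0]},{"claw": 0.1,"linear": [0.9,0,7.6],"angular": [0,0,0]},{"claw": 0.1,"linear": [0.2,0,7.6],"angular": [0,0,0]},{"claw": 0.1,"linear": [-0.7,0,7.6],"angular": [0,0,0]},{"claw": 0.1,"linear": [0,0,0],"angular": [0,0,0]}]'

```text
clock: 7.45
tcp_pos: [0.4891, 0.1761, 0.1831]
tool_rot: [-0.09, 0.996, -0.0, -0.001]
force: [-1.1, -1.5, 1.1]
opening: 0.0168
finger_force: 22.6
```

Run:
```python
from h import *
p,Q,s=cpose();print(p,s['force'],s['moment'],s['opening'],s['finger_force'],s['clock'])
```

```text
[-63.1338756    0.79155464 183.05762983] [-1.10026895 -1.54755708  1.06543999] [-0.31742481  0.03398082  0.04876802] 0.016763564075300143 22.57870227098465 7.45
```

Call:
send_rows --steps '[{"claw": 0.1,"linear": [-0.5,0,2.5],"angular": [0,0,0]},{"claw": 0.1,"linear": [-0.5,0,2.5],"angular": [0,0,0]},{"claw": 0.1,"linear": [-0.5,0,2.5],"angular": [0,0,0]},{"claw": 0.1,"linear": [0,0,0],"angular": [0,0,0]}]'

```text
clock: 7.78
tcp_pos: [0.4906, 0.1763, 0.1768]
tool_rot: [-0.09, 0.996, -0.0, -0.0]
force: [-2.6, -3.2, 1.7]
opening: 0.0166
finger_force: 22.6
```

Call:
send_rows --steps '[{"claw": 0.1,"linear": [-0.5,0,1.5],"angular": [0,0,0]},{"claw": 0.1,"linear": [-0.5,0,1.5],"angular": [0,0,0]},{"claw": 0.1,"linear": [0,0,0],"angular": [0,0,0]}]'

```text
clock: 8.03
tcp_pos: [0.4915, 0.1765, 0.174]
tool_rot: [-0.09, 0.996, -0.0, -0.0]
force: [-2.8, -2.3, 1.6]
opening: 0.0167
finger_force: 22.6
```

Run:
```python
from h import *
p,Q,s=cpose();print(p,s['force'],s['moment'],s['opening'],s['finger_force'],s['clock'])
snap('wrist','w7');snap('side','d7');snap('scene','s7')
b=cv2.imread('pics/d7.png')[160:230,275:345];c=cv2.imread('pics/w7.png')[200:400,220:420]
f=lambda i,s:cv2.resize(i,None,fx=s,fy=s,interpolation=cv2.INTER_CUBIC)
cv2.imwrite('pics/v8.png',np.hstack([f(c,2),f(b,400/70)]))
```

```text
[-60.65406641   0.78915104 174.04395218] [-2.817229   -2.30493704  1.58267966] [-0.56371046  0.32894184 -0.01652396] 0.016654634607054238 22.576282024383545 8.0333
```

View pics/v8.png

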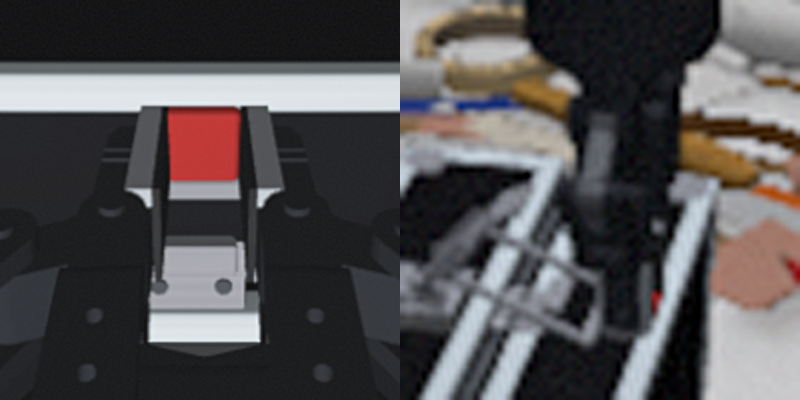

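The bail now slopes down with its crossbar in front of the keeper, and it hasn't reached the shell top yet. I'll lower further, feeling for contact.

Call:
send_rows --steps '[{"claw": 0.1,"linear": [-0.6,0,1.5],"angular": [0,0,0]},{"claw": 0.1,"linear": [-0.6,0,1.5],"angular": [0,0,0]},{"claw": 0.1,"linear": [0,0,0],"angular": [0,0,0]}]'

```text
clock: 8.43
tcp_pos: [0.4928, 0.1768, 0.171]
tool_rot: [-0.09, 0.996, -0.0, -0.0]
force: [-3.3, -3.1, 1.7]
opening: 0.017
finger_force: 22.4
```

Call:
send_rows --steps '[{"claw": 0.1,"linear": [-0.6,0,1.5],"angular": [0,0,0]},{"claw": 0.1,"linear": [0,0,0],"angular": [0,0,0]}]'

```text
clock: 8.6
tcp_pos: [0.4936, 0.177, 0.1696]
tool_rot: [-0.09, 0.996, -0.0, -0.0]
force: [-3.2, -1.9, 1.7]
opening: 0.0172
finger_force: 22.3
```

Call:
send_rows --steps '[{"claw": 0.1,"linear": [-0.6,0,1.5],"angular": [0,0,0]},{"claw": 0.1,"linear": [0,0,0],"angular": [0,0,0]}]'

```text
clock: 8.77
tcp_pos: [0.4943, 0.1771, 0.1685]
tool_rot: [-0.09, 0.996, 0.0, 0.0]
force: [-3.5, -2.9, 4.4]
opening: 0.0168
finger_force: 23.8
```

Contact: the crossbar is on the shell top. Next I'll draw it back under the lip.

Call:
send_rows --steps '[{"claw": 0.1,"linear": [-2,0,0],"angular": [0,0,0]},{"claw": 0.1,"linear": [-2,0,0],"angular": [0,0,0]},{"claw": 0.1,"linear": [-2,0,0],"angular": [0,0,0]},{"claw": 0.1,"linear": [-2,0,0],"angular": [0,0,0]},{"claw": 0.1,"linear": [0,0,0],"angular": [0,0,0]}]'

```text
clock: 9.18
tcp_pos: [0.5016, 0.1784, 0.1684]
tool_rot: [-0.09, 0.996, -0.0, -0.001]
force: [-3.3, -2.6, 4.1]
opening: 0.0169
finger_force: 25.6
```

Call:
send_rows --steps '[{"claw": 0.1,"linear": [-2,0,0],"angular": [0,0,0]},{"claw": 0.1,"linear": [-2,0,0],"angular": [0,0,0]},{"claw": 0.1,"linear": [0,0,0],"angular": [0,0,0]}]'

```text
clock: 9.43
tcp_pos: [0.5062, 0.1792, 0.1686]
tool_rot: [-0.09, 0.996, -0.0, 0.0]
force: [-3.4, -4.1, 4.9]
opening: 0.0171
finger_force: 25.1
```

Run:
```python
from h import *
p,Q,s=cpose();print(p,s['force'],s['moment'],s['opening'],s['finger_force'],s['clock'])
snap('wrist','w8');snap('side','d8');snap('scene','s8')
```

```text
[-45.70308825   0.63986159 168.58062733] [-3.42017691 -4.10591624  4.92525745] [-0.70148506  0.41242642 -0.06759731] 0.01708522574015218 25.104250386357307 9.4333
```

Call:
send_rows --steps '[{"claw": 0.1,"linear": [-1.5,0,0],"angular": [0,0,0]},{"claw": 0.1,"linear": [-1.5,0,0],"angular": [0,0,0]},{"claw": 0.1,"linear": [0,0,0],"angular": [0,0,0]}]'

```text
clock: 9.83
tcp_pos: [0.5085, 0.1796, 0.1686]
tool_rot: [-0.09, 0.996, -0.0, -0.0]
force: [-4.8, -3.4, 7.2]
opening: 0.017
finger_force: 26.2
```

Call:
send_rows --steps '[{"claw": 0.1,"linear": [-1.5,0,0],"angular": [0,0,0]},{"claw": 0.1,"linear": [-1,0,0],"angular": [0,0,0]},{"claw": 0.1,"linear": [0,0,0],"angular": [0,0,0]}]'

```text
clock: 10.08
tcp_pos: [0.5093, 0.1798, 0.1686]
tool_rot: [-0.09, 0.996, -0.0, -0.002]
force: [-9.0, -4.6, 11.4]
opening: 0.0169
finger_force: 27.3
```

Run:
```python
from h import *
p,Q,s=cpose();print(p,s['force'],s['moment'],s['opening'],s['finger_force'],s['clock'])
snap('wrist','w9');snap('side','d9');snap('scene','s9')
b=cv2.imread('pics/d9.png')[165:225,280:340];c=cv2.imread('pics/w9.png')[200:400,220:420]
f=lambda i,s:cv2.resize(i,None,fx=s,fy=s,interpolation=cv2.INTER_CUBIC)
cv2.imwrite('pics/v9.png',np.hstack([f(c,2),f(b,400/60)]))
```

```text
[-42.61988399   0.65538563 168.63647816] [-8.98644969 -4.57812203 11.41391609] [-0.99588634  1.65757294 -0.08246373] 0.01686305662085126 27.28994060656987 10.0833
```

View pics/v9.png

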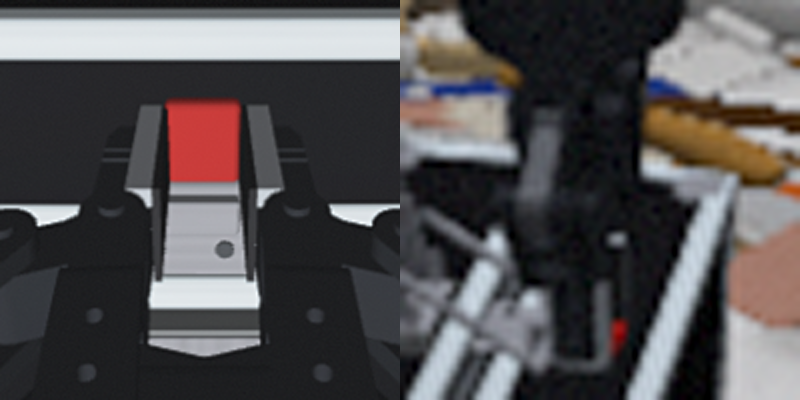

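The red tab sits just in front of the keeper. The crossbar strip is at crop rows ~183–195, followed by a dark line at 195–203 and the keeper plate from 203. The drawing force has risen. I'll work out where the crossbar sits relative to the lip.

Run:
```python
from h import *
im=cv2.imread('pics/w9.png')
print(im[285:345:1,318].astype(int).mean(1).round().tolist()); print(im[285:345,326].astype(int).mean(1).round().tolist())
i8=cv2.imread('pics/w8.png');print('w8',i8[285:345,318].astype(int).mean(1).round().tolist())
for f in('w9','w8'):
  X=cal(f)
  for v in (290,292,296,298,300,302,306,310,320,338):
    o,d=ray(X,318,v);print(f,v,[round(cs(o+d*(z/1000-o[2])/d[2])[0],1) for z in(152,156,159,161,165)])
```

```text
[107.0, 106.0, 107.0, 106.0, 105.0, 108.0, 126.0, 146.0, 160.0, 172.0, 176.0, 175.0, 128.0, 74.0, 72.0, 75.0, 127.0, 165.0, 177.0, 176.0, 175.0, 176.0, 176.0, 177.0, 177.0, 177.0, 176.0, 177.0, 178.0, 177.0, 176.0, 174.0, 167.0, 173.0, 176.0, 179.0, 178.0, 176.0, 174.0, 173.0, 172.0, 175.0, 177.0, 178.0, 176.0, 175.0, 173.0, 173.0, 172.0, 174.0, 179.0, 176.0, 113.0, 149.0, 195.0, 221.0, 222.0, 225.0, 226.0, 225.0]
[107.0, 106.0, 107.0, 107.0, 105.0, 108.0, 126.0, 146.0, 160.0, 172.0, 177.0, 176.0, 128.0, 77.0, 71.0, 76.0, 127.0, 165.0, 177.0, 176.0, 174.0, 175.0, 177.0, 178.0, 178.0, 178.0, 178.0, 177.0, 178.0, 177.0, 176.0, 174.0, 167.0, 172.0, 176.0, 179.0, 179.0, 178.0, 175.0, 175.0, 174.0, 176.0, 178.0, 179.0, 176.0, 175.0, 174.0, 173.0, 172.0, 174.0, 179.0, 176.0, 114.0, 149.0, 194.0, 220.0, 222.0, 225.0, 226.0, 225.0]
w8 [107.0, 106.0, 107.0, 106.0, 106.0, 109.0, 128.0, 147.0, 161.0, 172.0, 173.0, 173.0, 172.0, 176.0, 178.0, 137.0, 88.0, 74.0, 72.0, 78.0, 131.0, 167.0, 177.0, 176.0, 174.0, 175.0, 176.0, 176.0, 176.0, 176.0, 176.0, 177.0, 176.0, 175.0, 173.0, 169.0, 168.0, 173.0
[... 1505 characters left out ...]
64(-27.1), np.float64(-29.9), np.float64(-32.0), np.float64(-33.4), np.float64(-36.3)]
w8 300 [np.float64(-25.8), np.float64(-28.7), np.float64(-30.8), np.float64(-32.3), np.float64(-35.2)]
w8 302 [np.float64(-24.6), np.float64(-27.5), np.float64(-29.7), np.float64(-31.1), np.float64(-34.0)]
w8 306 [np.float64(-22.0), np.float64(-25.0), np.float64(-27.3), np.float64(-28.7), np.float64(-31.7)]
w8 310 [np.float64(-19.5), np.float64(-22.5), np.float64(-24.8), np.float64(-26.3), np.float64(-29.4)]
w8 320 [np.float64(-13.0), np.float64(-16.2), np.float64(-18.6), np.float64(-20.3), np.float64(-23.5)]
w8 338 [np.float64(-0.9), np.float64(-4.4), np.float64(-7.1), np.float64(-8.9), np.float64(-12.4)]
```

The crossbar strip shortened from 9 rows to 6 next to the lip's constant dark front face, so the bar has gone under the lip. I'll plan the lever push.

Run:
```python
import sys;sys.argv=['x','5']
from plan import *
for p0 in(3,5,7):
    A2=np.array([22,166+p0]);th=np.radians(np.arange(60,133));B=A2[:,None]+16*np.array([np.cos(th),np.sin(th)])+2*np.array([-np.sin(th),np.cos(th)])
    for b in ((-30.5,156.5),(-28,156.5)):
        d=np.hypot(B[0]-b[0],B[1]-b[1]);print(p0,b,np.degrees(th[np.argmin(abs(d-61))]))
last=None
for t in list(range(125,-1,-5)):
    k=np.radians(t);u=np.array([np.cos(k),np.sin(k)]);n=np.array([-np.sin(k),np.cos(k)]);k2=k+np.radians(20)
    end=A+44*u+12*np.array([np.cos(k2),np.sin(k2)])
    n2=np.array([-np.sin(k2),np.cos(k2)]); C=A+44*u+6*np.array([np.cos(k2),np.sin(k2)])+1.75*n2; e=end+1.75*n2
    X=min(C[0],e[0]);T_=np.array([X-11,C[1]+14]);print(t,np.round(C,1),np.round(e,1),'TCP',np.round(T_,1),'' if last is None else np.round(T_-last,1));last=T_
```

```text
3 (-30.5, 156.5) 78.0
3 (-28, 156.5) 68.0
5 (-30.5, 156.5) 82.0
5 (-28, 156.5) 72.0
7 (-30.5, 156.5) 86.0
7 (-28, 156.5) 77.0
125 [ -9.2 209.1] [-14.1 212.5] TCP [-25.1 223.1] 
120 [ -5.7 211.6] [-10.3 215.5] TCP [-21.3 225.6] [3.8 2.6]
115 [ -2.1 213.9] [ -6.3 218.1] TCP [-17.3 227.9] [4.  2.3]
110 [  1.8 215.8] [ -2.1 220.4] TCP [-13.1 229.8] [4.2 1.9]
105 [  5.7 217.4] [  2.3 222.3] TCP [ -8.7 231.4] [4.4 1.6]
100 [  9.8 218.7] [  6.8 223.8] TCP [ -4.2 232.7] [4.5 1.2]
95 [ 14.  219.5] [ 11.5 225. ] TCP [  0.5 233.5] [4.7 0.9]
90 [ 18.3 220. ] [ 16.3 225.7] TCP [  5.3 234. ] [4.7 0.5]
85 [ 22.6 220.2] [ 21. 226.] TCP [ 10.  234.2] [4.8 0.1]
80 [ 26.9 219.9] [ 25.8 225.8] TCP [ 14.8 233.9] [ 4.8 -0.2]
75 [ 31.1 219.3] [ 30.6 225.3] TCP [ 19.6 233.3] [ 4.8 -0.6]
70 [ 35.3 218.3] [ 35.3 224.3] TCP [ 24.3 232.3] [ 4.7 -1. ]
65 [ 39.4 217. ] [ 39.9 223. ] TCP [ 28.4 231. ] [ 4.1 -1.3]
60 [ 43.3 215.3] [ 44.4 221.2] TCP [ 32.3 229.3] [ 3.9 -1.7]
55 [ 47.1 213.3] [ 48.7 219.1] TCP [ 36.1 227.3] [ 3.8 -2. ]
50 [ 50.7 210.9] [ 52.7 216.6] TCP [ 39.7 224.9] [ 3.6 -2.3]
45 [ 54.1 208.3] [ 56.6 213.7] TCP [ 43.1 222.3] [ 3.4 -2.7]
40 [ 57.2 205.4] [ 60.2 210.5] TCP [ 46.2 219.4] [ 3.1 -2.9]
35 [ 60.1 202.2] [ 63.5 207.1] TCP [ 49.1 216.2] [ 2.9 -3.2]
30 [ 62.6 198.7] [ 66.5 203.3] TCP [ 51.6 212.7] [ 2.6 -3.4]
25 [ 64.9 195.1] [ 69.1 199.3] TCP [ 53.9 209.1] [ 2.3 -3.6]
20 [ 66.8 191.2] [ 71.4 195.1] TCP [ 55.8 205.2] [ 1.9 -3.8]
15 [ 68.4 187.3] [ 73.3 190.7] TCP [ 57.4 201.3] [ 1.6 -4. ]
10 [ 69.7 183.2] [ 74.8 186.2] TCP [ 58.7 197.2] [ 1.2 -4.1]
5 [ 70.5 179. ] [ 76.  181.5] TCP [ 59.5 193. ] [ 0.9 -4.2]
0 [ 71.  174.7] [ 76.7 176.7] TCP [ 60.  188.7] [ 0.5 -4.3]
```

Call:
send_rows --steps '[{"claw": 0.35,"linear": [0,0,0],"angular": [0,0,0]},{"claw": 0.35,"linear": [0,0,0],"angular": [0,0,0]},{"claw": 0.35,"linear": [2,0,0],"angular": [0,0,0]},{"claw": 0.35,"linear": [1,0,-4],"angular": [0,0,0]},{"claw": 0.35,"linear": [0,0,-15],"angular": [0,0,0]},{"claw": 0.2,"linear": [0,0,-15],"angular": [0,0,0]},{"claw": 0,"linear": [0,0,-15],"angular": [0,0,0]},{"claw": 0,"linear": [0,0,0],"angular": [0,0,0]},{"claw": 0,"linear": [0,0,0],"angular": [0,0,0]},{"claw": 0,"linear": [0,0,0],"angular": [0,0,0]}]'

```text
clock: 11.07
tcp_pos: [0.5087, 0.1801, 0.2171]
tool_rot: [-0.09, 0.996, 0.0, 0.0]
force: [-0.4, -0.4, 0.2]
opening: 0.0004
finger_force: 0.0
```

Run:
```python
from h import *
p,Q,s=cpose();print(p,s['force'],s['moment'],s['opening'],s['clock'])
snap('wrist','w10');snap('side','d10');snap('scene','s10')
b=cv2.imread('pics/d10.png')[165:225,270:330];c=cv2.imread('pics/w10.png')[200:400,220:420]
f=lambda i,s:cv2.resize(i,None,fx=s,fy=s,interpolation=cv2.INTER_CUBIC)
cv2.imwrite('pics/v10.png',np.hstack([f(c,2),f(b,400/60)]))
```

```text
[-43.10530539   1.0540029  217.06312321] [-0.39523762 -0.3723195   0.19112673] [ 0.00221898  0.04231671 -0.01803328] 0.00040809842841924476 11.0667
```

View pics/v10.png

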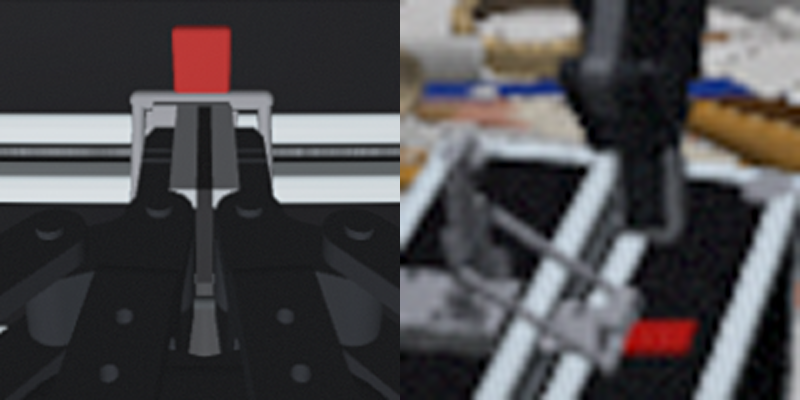

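The gripper is clear. The crossbar sits tucked against the keeper at about (615,330), the tab stands free in front of it, and the lever stands near upright. Next I'll push the lever back.

Call:
send_rows --steps '[{"claw": 0,"linear": [0,0,-9],"angular": [0,0,0]},{"claw": 0,"linear": [-8,0,-8],"angular": [0,0,0]},{"claw": 0,"linear": [-15,0,0],"angular": [0,0,0]},{"claw": 0,"linear": [-14,0,0],"angular": [0,0,0]},{"claw": 0,"linear": [-4,0,0],"angular": [0,0,0]},{"claw": 0,"linear": [-4,0,0],"angular": [0,0,0]},{"claw": 0,"linear": [0,0,0],"angular": [0,0,0]}]'

```text
clock: 11.8
tcp_pos: [0.5528, 0.1877, 0.2341]
tool_rot: [-0.09, 0.996, -0.0, -0.0]
force: [0.0, -0.3, -0.3]
opening: -0.0001
finger_force: 0.0
```

Call:
send_rows --steps '[{"claw": 0,"linear": [-3,0,0],"angular": [0,0,0]},{"claw": 0,"linear": [-3,0,0],"angular": [0,0,0]},{"claw": 0,"linear": [0,0,0],"angular": [0,0,0]}]'

```text
clock: 12.05
tcp_pos: [0.5587, 0.1889, 0.2343]
tool_rot: [-0.09, 0.996, 0.0, 0.0]
force: [-0.1, -0.4, 0.3]
opening: -0.0001
finger_force: 0.0
```

Call:
send_rows --steps '[{"claw": 0,"linear": [-3,0,0.3],"angular": [0,0,0]},{"claw": 0,"linear": [-3,0,0.5],"angular": [0,0,0]},{"claw": 0,"linear": [0,0,0],"angular": [0,0,0]}]'

```text
clock: 12.3
tcp_pos: [0.5648, 0.19, 0.2334]
tool_rot: [-0.09, 0.996, 0.0, 0.0]
force: [0.4, -0.3, -0.1]
opening: 0.0003
finger_force: 0.0
```

Run:
```python
from h import *
p,Q,s=cpose();print(p,R.from_euler('z',-np.load('case.npy')[2]).apply(s['force']),s['clock'])
```

```text
[ 13.89444285   0.31078168 233.39866187] [ 0.29364136 -0.39695724 -0.10718344] 12.3
```

Call:
send_rows --steps '[{"claw": 0,"linear": [-3,0,0.5],"angular": [0,0,0]},{"claw": 0,"linear": [-3,0,0.6],"angular": [0,0,0]},{"claw": 0,"linear": [0,0,0],"angular": [0,0,0]}]'

```text
clock: 12.55
tcp_pos: [0.5705, 0.191, 0.2322]
tool_rot: [-0.09, 0.996, -0.0, -0.0]
force: [-1.2, -0.7, 1.3]
opening: -0.0
finger_force: 0.6
```

Call:
send_rows --steps '[{"claw": 0,"linear": [-3,0,0.6],"angular": [0,0,0]},{"claw": 0,"linear": [-2.5,0,0.8],"angular": [0,0,0]},{"claw": 0,"linear": [0,0,0],"angular": [0,0,0]}]'

```text
clock: 12.8
tcp_pos: [0.5759, 0.192, 0.2308]
tool_rot: [-0.09, 0.996, -0.0, -0.0]
force: [-1.8, -0.1, 1.9]
opening: -0.0001
finger_force: 1.1
```

Run:
```python
from h import *
p,Q,s=cpose();print(p,R.from_euler('z',-np.load('case.npy')[2]).apply(s['force']),s['clock'])
```

```text
[2.51123850e+01 2.19385764e-01 2.30778324e+02] [-1.82782518  0.21672253  1.89175587] 12.8
```

Call:
send_rows --steps '[{"claw": 0,"linear": [-4,0,1.2],"angular": [0,0,0]},{"claw": 0,"linear": [-3.9,0,1.7],"angular": [0,0,0]},{"claw": 0,"linear": [-3.8,0,2],"angular": [0,0,0]},{"claw": 0,"linear": [0,0,0],"angular": [0,0,0]}]'

```text
clock: 13.13
tcp_pos: [0.5876, 0.1941, 0.2254]
tool_rot: [-0.09, 0.996, -0.0, -0.0]
force: [-3.7, -1.3, 0.3]
opening: 0.0
finger_force: 1.8
```

Call:
send_rows --steps '[{"claw": 0,"linear": [-3.6,0,2.3],"angular": [0,0,0]},{"claw": 0,"linear": [-3.4,0,2.7],"angular": [0,0,0]},{"claw": 0,"linear": [0,0,0],"angular": [0,0,0]}]'

```text
clock: 13.38
tcp_pos: [0.5942, 0.1954, 0.2202]
tool_rot: [-0.09, 0.996, -0.0, -0.001]
force: [-4.4, -0.4, 0.2]
opening: -0.0002
finger_force: 1.9
```

Run:
```python
from h import *
p,Q,s=cpose();print(p,R.from_euler('z',-np.load('case.npy')[2]).apply(s['force']),s['clock'])
```

```text
[4.36992981e+01 1.00364801e-01 2.20231660e+02] [-4.41866617  0.41476379  0.17455359] 13.3833
```

Call:
send_rows --steps '[{"claw": 0,"linear": [-2.9,0,2.9],"angular": [0,0,0]},{"claw": 0,"linear": [-2.6,0,3.2],"angular": [0,0,0]},{"claw": 0,"linear": [0,0,0],"angular": [0,0,0]}]'

```text
clock: 13.63
tcp_pos: [0.5996, 0.1963, 0.2142]
tool_rot: [-0.09, 0.996, -0.0, -0.0]
force: [-3.7, -0.5, -0.3]
opening: 0.0004
finger_force: 1.6
```

Call:
send_rows --steps '[{"claw": 0,"linear": [-2.3,0,3.4],"angular": [0,0,0]},{"claw": 0,"linear": [-2.1,0,3.6],"angular": [0,0,0]},{"claw": 0,"linear": [0,0,0],"angular": [0,0,0]}]'

```text
clock: 13.88
tcp_pos: [0.6042, 0.1972, 0.2074]
tool_rot: [-0.09, 0.996, -0.0, 0.0]
force: [-2.1, -0.9, 0.6]
opening: 0.0003
finger_force: 0.8
```

Run:
```python
from h import *
p,Q,s=cpose();print(p,R.from_euler('z',-np.load('case.npy')[2]).apply(s['force']),s['clock'])
```

```text
[ 5.38899349e+01 -1.49659200e-02  2.07377558e+02] [-2.23175017 -0.44245489  0.61068295] 13.8833
```

```bash
cat >> h.py <<'E'
def red(f,box):
    u0,v0,u1,v1=box; i=cv2.imread(f'pics/{f}.png')[v0:v1,u0:u1].astype(int); m=(i[:,:,2]>110)&(i[:,:,1]<75)&(i[:,:,0]<75)
    v,u=np.nonzero(m); return (len(u), (u.mean()+u0,v.mean()+v0)) if len(u) else (0,None)
E
python3 - <<'E'
from h import *
snap('wrist','w11');snap('side','d11');snap('scene','s11')
for t in('10','11'):
    a=red('d'+t,(290,190,345,235));b=red('s'+t,(260,160,330,215));print(t,a,b)
    if a[0] and b[0]:
        p,e=tri((cal('d'+t),*a[1]),(cal('s'+t),*b[1]));print(cs(p),e)
# front shell gap: profile across the shells in side view
for t in('d10','d11','s10','s11'):
    print(t,end=' ')
print()
x0=wd([-66,60,155])
for t in('10','11'):
  for nm in('d','s'):
    c=cal(nm+t);g=cv2.imread(f'pics/{nm}{t}.png',0)
    out=[]
    for y in (-95,70,100) :
        xs=np.arange(-90,90,.5);P=[proj(c,wd([x,y,155])) for x in xs]
        pr=cv2.remap(g,np.float32([[p[0] for p in P]]),np.float32([[p[1] for p in P]]),1)[0]
        out.append([int(v) for v in pr[90:210:4]])
    print(nm+t,*out,sep='\n')
E
```

```text
10 (53, (np.float64(312.39622641509436), np.float64(214.0943396226415))) (28, (np.float64(287.7857142857143), np.float64(179.89285714285714)))
[-50.83603018  -2.13048114 160.66063938] [array([-0.4, -0.5]), array([-0.3,  0.5])]
11 (46, (np.float64(309.7826086956522), np.float64(211.23913043478262))) (21, (np.float64(289.0), np.float64(176.0)))
[-44.2844847   -2.64960861 168.37765458] [array([-0.5, -0.8]), array([-0.4,  0.7])]
d10 d11 s10 s11 
d10
[17, 18, 24, 19, 19, 23, 28, 41, 61, 75, 76, 48, 28, 20, 23, 23, 22, 22, 23, 45, 60, 69, 72, 134, 176, 200, 202, 188, 146, 80]
[20, 19, 17, 23, 23, 21, 22, 20, 17, 17, 21, 39, 129, 185, 199, 197, 186, 146, 65, 56, 70, 62, 59, 91, 148, 193, 198, 197, 173, 111]
[24, 22, 20, 20, 20, 19, 21, 22, 22, 19, 15, 44, 111, 175, 199, 195, 191, 141, 54, 56, 76, 66, 52, 79, 141, 188, 197, 198, 176, 117]
s10
[13, 15, 16, 17, 14, 10, 6, 15, 63, 124, 174, 198, 217, 211, 190, 163, 137, 117, 105, 106, 111, 128, 163, 195, 209, 197, 181, 147, 101, 58]
[15, 14, 15, 16, 14, 11, 8, 5, 32, 87, 155, 200, 213, 219, 208, 177, 141, 118, 108, 103, 109, 138, 166, 196, 210,
[... 266 characters left out ...]
, 176, 200, 201, 187, 146, 82]
[21, 21, 21, 20, 22, 23, 21, 19, 18, 19, 23, 20, 24, 22, 15, 53, 132, 185, 198, 197, 184, 130, 77, 83, 148, 193, 199, 197, 173, 113]
[18, 17, 17, 20, 20, 20, 23, 14, 23, 15, 14, 21, 20, 15, 20, 30, 129, 183, 196, 196, 181, 134, 75, 76, 140, 187, 195, 197, 176, 117]
s11
[12, 14, 16, 17, 15, 12, 9, 7, 9, 10, 11, 12, 16, 65, 138, 202, 210, 210, 205, 173, 144, 137, 168, 195, 207, 196, 179, 144, 99, 57]
[10, 13, 14, 16, 16, 13, 13, 14, 13, 10, 7, 7, 14, 37, 87, 146, 192, 207, 194, 174, 157, 158, 170, 190, 205, 217, 216, 167, 118, 73]
[13, 13, 14, 14, 13, 13, 14, 15, 17, 14, 12, 10, 24, 51, 89, 136, 176, 204, 195, 171, 139, 145, 168, 195, 206, 205, 199, 171, 125, 83]
```

The gap between the shells has closed about 8 mm and the tab stayed in front of the keeper, so the bail is hooked and pulling. I'll press the lever on down.

Call:
send_rows --steps '[{"claw": 0,"linear": [-1.6,0,3.8],"angular": [0,0,0]},{"claw": 0,"linear": [-1.4,0,4],"angular": [0,0,0]},{"claw": 0,"linear": [0,0,0],"angular": [0,0,0]}]'

```text
clock: 14.28
tcp_pos: [0.6078, 0.1977, 0.1997]
tool_rot: [-0.09, 0.996, 0.0, 0.001]
force: [-0.0, 0.5, -0.2]
opening: -0.0
finger_force: 0.0
```

Call:
send_rows --steps '[{"claw": 0,"linear": [-0.8,0,3],"angular": [0,0,0]},{"claw": 0,"linear": [-0.5,0,3],"angular": [0,0,0]},{"claw": 0,"linear": [0,0,0],"angular": [0,0,0]}]'

```text
clock: 14.53
tcp_pos: [0.6083, 0.1978, 0.1935]
tool_rot: [-0.09, 0.996, -0.0, -0.0]
force: [-0.2, -0.2, -0.4]
opening: 0.0001
finger_force: 0.0
```

Run:
```python
from h import *
p,Q,s=cpose();print(p,R.from_euler('z',-np.load('case.npy')[2]).apply(s['force']),s['clock'])
```

```text
[ 5.80577493e+01 -1.18945463e-01  1.93489225e+02] [-0.21177966 -0.18436181 -0.35160751] 14.5333
```

Call:
send_rows --steps '[{"claw": 0,"linear": [0,0,2],"angular": [0,0,0]},{"claw": 0,"linear": [0,0,0],"angular": [0,0,0]}]'

```text
clock: 14.7
tcp_pos: [0.6081, 0.1979, 0.1919]
tool_rot: [-0.09, 0.996, -0.0, -0.0]
force: [-0.2, 0.2, 0.6]
opening: -0.0001
finger_force: 0.0
```

Call:
send_rows --steps '[{"claw": 0,"linear": [0,0,1.5],"angular": [0,0,0]},{"claw": 0,"linear": [0,0,0],"angular": [0,0,0]}]'

```text
clock: 14.87
tcp_pos: [0.6081, 0.1979, 0.1905]
tool_rot: [-0.09, 0.996, -0.0, -0.0]
force: [0.4, -0.3, 0.1]
opening: 0.0001
finger_force: 0.0
```

Call:
send_rows --steps '[{"claw": 0,"linear": [0,0,1.5],"angular": [0,0,0]},{"claw": 0,"linear": [0,0,0],"angular": [0,0,0]}]'

```text
clock: 15.03
tcp_pos: [0.6084, 0.198, 0.1898]
tool_rot: [-0.09, 0.996, 0.0, 0.0]
force: [-0.6, -0.1, 2.7]
opening: -0.0001
finger_force: 1.5
```

Run:
```python
from h import *
p,Q,s=cpose();print(p,R.from_euler('z',-np.load('case.npy')[2]).apply(s['force']),s['clock'])
```

```text
[ 5.81314947e+01 -1.49927630e-02  1.89804453e+02] [-0.6448553   0.06328392  2.67188913] 15.0333
```

Contact is at the height expected for a flat lever. I'll press lightly to confirm it is stiff, then lift off.

Call:
send_rows --steps '[{"claw": 0,"linear": [0,0,0.8],"angular": [0,0,0]},{"claw": 0,"linear": [0,0,0],"angular": [0,0,0]}]'

```text
clock: 15.2
tcp_pos: [0.6084, 0.198, 0.1896]
tool_rot: [-0.09, 0.996, 0.0, 0.0]
force: [-2.4, -0.6, 6.2]
opening: 0.0001
finger_force: 3.7
```

Call:
send_rows --steps '[{"claw": 0,"linear": [0,0,-3],"angular": [0,0,0]},{"claw": 0,"linear": [0,0,-15],"angular": [0,0,0]},{"claw": 0,"linear": [0,0,-30],"angular": [0,0,0]},{"claw": 0,"linear": [0,0,-30],"angular": [0,0,0]},{"claw": 0,"linear": [0,0,-30],"angular": [0,0,0]},{"claw": 0,"linear": [0,0,-30],"angular": [0,0,0]},{"claw": 0,"linear": [0,0,0],"angular": [0,0,0]},{"claw": 0,"linear": [0,0,0],"angular": [0,0,0]}]'

```text
clock: 15.87
tcp_pos: [0.6091, 0.1981, 0.3284]
tool_rot: [-0.09, 0.996, 0.001, 0.002]
force: [-0.6, -0.9, -0.2]
opening: 0.0002
finger_force: 0.0
```

Run:
```python
from h import *
p,Q,s=cpose();print(p,s['force'],s['clock'])
snap('wrist','w12');snap('side','d12');snap('scene','s12')
a=red('d12',(290,190,345,235));b=red('s12',(260,160,330,215));p,e=tri((cal('d12'),*a[1]),(cal('s12'),*b[1]));print(a,b,cs(p),e)
for nm in('d','s'):
    c=cal(nm+'12');g=cv2.imread(f'pics/{nm}12.png',0)
    for y in (-95,70,100):
        P=[proj(c,wd([x,y,155])) for x in np.arange(-90,90,.5)]
        print(nm,[int(v) for v in cv2.remap(g,np.float32([[p[0] for p in P]]),np.float32([[p[1] for p in P]]),1)[0][90:210:4]])
# lever upright? intensity along the lever's standing line (side & scene) : d10 upright vs d12
for t in('10','12'):
    for nm in('d','s'):
        c=cal(nm+t);g=cv2.imread(f'pics/{nm}{t}.png')
        pts=[proj(c,wd([22+k*.35,1,172+k*.94])) for k in(15,25,35,45,52)];fl=[proj(c,wd([22+k,1,176])) for k in(15,25,35,45,52)]
        f=lambda P:[g[int(round(v)),int(round(u))].tolist() for u,v in P];print(nm+t,'up',f(pts),'flat',f(fl))
```

```text
[5.88916155e+01 2.58889855e-02 3.28401375e+02] [-0.63677704 -0.94151821 -0.23199322] 15.8667
(43, (np.float64(309.86046511627904), np.float64(210.67441860465115))) (13, (np.float64(288.6923076923077), np.float64(175.3846153846154))) [-44.69102373  -2.06538474 170.36264641] [array([-0.5, -0.8]), array([-0.4,  0.7])]
d [16, 18, 20, 20, 20, 21, 22, 20, 24, 23, 15, 21, 17, 14, 27, 110, 168, 198, 202, 193, 160, 112, 64, 133, 177, 200, 203, 187, 145, 81]
d [23, 22, 16, 22, 18, 20, 20, 21, 20, 18, 22, 24, 23, 19, 13, 51, 128, 184, 202, 198, 183, 132, 79, 84, 148, 196, 200, 199, 174, 113]
d [20, 19, 18, 20, 21, 19, 21, 18, 20, 23, 23, 22, 19, 18, 15, 15, 124, 184, 197, 198, 184, 135, 73, 73, 144, 188, 196, 199, 177, 116]
s [17, 16, 16, 16, 17, 16, 16, 14, 13, 13, 13, 10, 8, 57, 135, 202, 212, 217, 217, 184, 152, 141, 169, 195, 209, 197, 179, 145, 100, 59]
s [11, 12, 13, 13, 15, 18, 18, 15, 13, 12, 12, 12, 15, 27, 68, 132, 189, 207, 195, 177, 163, 164, 173, 193, 206, 216, 216, 169, 120, 74]
s [11, 12, 10, 12, 14, 15, 15, 15, 13, 12, 9, 5, 16, 42, 79, 131, 175, 206, 196, 171, 139, 146, 168, 194, 205, 204, 198, 170, 126, 84]
d10 up [[84, 79, 76], [79, 73, 69], [35, 29, 32], [217, 208, 194], [102, 121, 138]] flat [[52, 49, 47], [76, 71, 68], [144, 135, 131], [181, 177, 171], [165, 166, 165]]
s10 up [[40, 38, 34], [80, 78, 76], [86, 83, 80], [41, 37, 37], [12, 13, 11]] flat [[85, 82, 81], [81, 76, 70], [140, 141, 142], [211, 213, 218], [206, 212, 215]]
d12 up [[101, 96, 93], [22, 22, 21], [23, 16, 17], [217, 205, 194], [108, 124, 142]] flat [[116, 110, 107], [158, 148, 144], [155, 144, 143], [143, 134, 134], [149, 140, 139]]
s12 up [[123, 116, 114], [206, 211, 212], [205, 209, 212], [200, 206, 209], [185, 189, 190]] flat [[120, 116, 113], [155, 150, 148], [156, 151, 149], [162, 154, 153], [157, 150, 148]]
```

After lift-off the lever stays flat, the shells stay shut, and the robot is clear. Handing in.

```bash
python3 -c "
from workcell import r
print(r.finish_job())"
```

```text
the job is handed in; nothing more can be done
None
```

The draw latch is done up: the bail is hooked under the keeper lip, the lever lies flat past centre, and after lift-off the case stayed clamped shut with the robot touching nothing. I handed the job in at about 16 s.

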